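# Swing the plant lamp over the ivy and switch it on

## Robot

A 7-joint arm with a two-finger parallel gripper is mounted at the origin on the work surface. World frame = base frame: x ahead of the robot, y to its left, z up, the work surface at z = 0. Lengths are in m, angles in rad, forces in N, time in s.
With the tool pointing down it reaches from about 0.425 to 0.875 m from the base axis. Payload 4.7 kg.
Tool frame: the origin (TCP) lies on the centre line of the jaws, within the pads' length; the fingertips stand 14 mm ahead of it and the grasp point (between the pads) lies 5 mm behind it; z points along the fingers, y is the line along which they close (so a half turn about z gives the same grasp; the last joint's range is limited). The gripper opens to 87 mm and grips with 3 to 60 N. Pads are 19 mm wide; open, the fingers measure 117 mm over their backs; the gripper's body (75 mm by 190 mm) begins 51 mm behind the grasp point.
Start: joints at [-1.229, 0.321, -0.07, 1.45, 0.023, 1.371, -0.057], TCP at [0.209, 0.615, 0.237] pointing down, gripper open.
Joint ranges: [-2.86, 2.86], [-0.3, 2.09], [-1.38, 1.24], [0.06, 2.45], [-1.56, 4.7], [0.09, 2.05], [-2.69, 2.69]. Speed limits (rad/s): [2.57, 2.57, 3.14, 3.14, 3.14, 3.14, 3.14].

## Interface

Orientations are given as a rotation vector (axis times angle).
In Python, from bench import ctrl gives the robot as it stands.
- The arm moves only by the tool send_rows, never from a script. Its argument "steps" is a list of rows, each an object of numbers: "tx", "ty", "tz": the shift along the tool's x, y, z in units of 60 mm (1.0 is 60 mm); "turn": the turn about the tool's z in units of 8 degrees (1.0 is 8 degrees); "grip": the opening, from 0 (shut) to 1 (fully open). A call has 1 to 12 rows; each row shifts and turns the commanded pose from where the row before left it, along the tool's axes as they then stand; what a row does not reach is not made up. A row lasts 1/8 s, in which the tool goes at most 62.5 mm and 10.7 degrees, less where a joint would pass 70% of its speed; a pose out of reach is approached as far as the arm can. A call is refused whole if a number of a shift passes 1 or a number of a turn 1, either way. A call with a gripper value outside its range is refused whole. The fingers move at their own pace and stop on an object; "newtons" is the grip in N (left out, the last holds). Time passes only in rows, so rows that do not move let the fingers close. It gives the time, the measured TCP pose, the force, the opening and the grip force at its end, in the units of the state.
- ctrl.get_state(): the state, without advancing time (a new reading comes with each control period).
- ctrl.get_image(name): name is "side" or "top" or "wrist"; returns a dict with "pixels" (400x640x3 uint8, red, green, blue), "K" (3x3 intrinsics, pixels), "dist" ([k1, k2, p1, p2, k3] as OpenCV has them; the pictures are not rectified), "cam_to_world" (4x4, takes a point from camera to world coordinates); the wrist camera has in their place "T_tool_cam" (4x4, takes a point from camera to tool coordinates, whose origin is the TCP and whose axes are the flange's). Camera axes: x right, y down, z forward; pixel columns grow to the right and rows downward; lengths in m; the calibration is good to about 2 mm. A picture is of the moment at which its call begins: read the wrist's pose just before it. There is no depth.
- ctrl.close_job(): hands the job in; it is judged then, once.
The state is a dict: "time": time; "joint_positions": joint angles; "qd": joint speeds; "joint_torque": joint torques, N m; "position": TCP position; "tool_rot": TCP orientation; "ft_force": force on the tool from outside, world axes, zero at the start; "torque": the same for the moment, N m; "grip_width": opening from 0.0 (shut) to 1.0 (fully open); "grip_force": force on a finger pad.
Only numpy, scipy, OpenCV 4.12 (cv2) and the standard library are available. Lean on these libraries where they do the work, as an engineer would, in place of code of your own. Each camera call takes 0.05 s, during which the arm holds its last target. There are 200 camera calls.

## Task

The potted ivy should get some light: push the lamp's swing arm round with one fingertip until its brass shade hangs centred above the ivy pot, and only then press the red button on top of the lamp's post right down to switch the lamp on, let it come back up and move clear. Push the arm gently, without gripping it, and leave the pot, the jar, the camera and the lantern standing where they are.

Things in the scene. Friction and masses are not known exactly. Their poses are not given: they have to be found in the camera images.
- lamp: The lamp's fixed foot and post: black disc 150 mm across and 16 mm high, dark steel post 18 mm thick rising from its middle. Origin: underside of the foot, on the post's axis. Does not move when pushed. Its x axis is the middle of the arm's swing reversed (the arm may swing 1.8 rad to either side of the lamp's -x direction).
- lamp_arm: Brass swing arm, turning level on the post; it stays where it is left. Origin: on the post's axis at the arm's mid height, 230 mm above the table; it runs along its own -x: a collar of 18 mm radius, 26 mm high, then a round bar 12 mm thick, clear from 20 to 170 mm from the axis, to the shade. Contact of the fingers over 18 N counts as gripping or forcing it.
- push_point (a point): Point on the middle of the arm's bar, 130 mm from the post's axis, 230 mm above the table: a good place to push sideways. The hinge has friction and no spring: about 2 N here turns the arm.
- shade (a point): Centre of the open underside of the brass bell shade at the arm's end, 200 mm from the post's axis, 165 mm above the table. The shade is 92 mm across and reaches from 75 mm above this point to 1 mm below it.
- lamp_button (a joint): Travel of the red push button in m: 0 up, 0.006 right down. A spring takes it back up; full travel needs 5 N downward, it moves from about 1.5 N.
- lamp_button_top (a point): Middle of the top of the red button (28 mm across) on the post's axis, 270 mm above the table when up; it stands 10 mm proud of a black collar 44 mm across.
- ivy_pot: Terracotta pot with green ivy, loose, 0.6 to 1.2 kg; 110 mm across at the rim, 85 mm high, leaves up to 140 mm high and spilling to 75 mm from its axis. Origin: centre of its underside, z up. It stands about 200 mm from the post's axis on one side of the lamp, the jar on the other, so that the shade can hang over it.
- pot_center (a point): Centre of the pot's mouth, 85 mm above the table, on the pot's axis.
- jar: Clear glass jar with fairy lights and a grey metal cap, loose, 76 mm across, 118 mm high. Origin: centre of its underside. To be left alone.
- books: Two flat books that do not move, 115 by 155 mm and together 38 mm high. Origin: centre of the underside.
- camera: Red compact camera, loose, lying on the books: 98 mm wide along its y, 32 mm deep plus a 22 mm lens along its -x, 60 mm high. Origin: centre of its underside. To be left alone.
- lantern: Copper lantern with a wire bail, loose, 84 mm across, 195 mm high. Origin: centre of its underside. To be left alone.
Mind the look-alikes: they are no part of the job. There is more than one size of the ivy_pot; the job needs the smallest.

How it is judged:
By the outcome, as a careful person would: the job done as asked, in the order asked, and still so for the second after the job is handed in, with the robot touching nothing.
It also fails if it takes over 51 s, if anything falls off the work surface, if the arm or the gripper's body presses on something with over 40 N, if the wrist force passes 120 N, or if a joint passes its speed limit or range.

## Working session

There is one attempt and no reset: what is moved stays moved. The work goes in short steps, Python scripts to look and compute and a tool call to move; the robot and the scene stay as the last step left them, time stands still between calls to the robot, and variables do not carry over. Pictures are saved under pics/ and viewed, at most 10 in all, crops included, and the job is handed in when it is done.

Besides the shell and the picture viewer there is one more tool, called after "Call:" in YAML: its name, and indented under it one key for each argument. send_rows: Moves the arm, as the interface text tells. Its arguments: {"type":"object","properties":{"steps":{"type":"array"},"newtons":{"type":"number"}},"required":["steps"]}

```bash
mkdir -p pics; ls; cat > h.py <<'E'
import numpy as np,cv2,json,pickle
from bench import ctrl
def snap(n,f):
    s=ctrl.get_state(); im=ctrl.get_image(n); im['state']=s
    pickle.dump(im,open(f'pics/{f}.pkl','wb')); cv2.imwrite(f'pics/{f}.png',im['pixels'][:,:,::-1]); return im
def load(f): return pickle.load(open(f'pics/{f}.pkl','rb'))
def c2w(im):
    if 'cam_to_world' in im: return np.array(im['cam_to_world'])
    T=np.eye(4); T[:3,:3]=cv2.Rodrigues(np.array(im['state']['tool_rot'],float))[0]; T[:3,3]=im['state']['position']
    return T@np.array(im['T_tool_cam'])
def ray(im,u,v):
    p=cv2.undistortPoints(np.array([[[u,v]]],float),np.array(im['K']),np.array(im['dist']))[0,0]
    T=c2w(im); d=T[:3,:3]@[p[0],p[1],1]; return T[:3,3],d/np.linalg.norm(d)
def atz(im,u,v,z):
    o,d=ray(im,u,v); return o+d*(z-o[2])/d[2]
def tri(*obs):
    A=np.zeros((3,3));b=np.zeros(3)
    for im,u,v in obs:
        o,d=ray(im,u,v);P=np.eye(3)-np.outer(d,d);A+=P;b+=P@o
    x=np.linalg.solve(A,b)
    return x,[float(np.linalg.norm(np.cross(x-ray(*o)[0],ray(*o)[1]))) for o in obs]
def proj(im,X):
    T=np.linalg.inv(c2w(im)); r=cv2.Rodrigues(T[:3,:3])[0]
    return cv2.projectPoints(np.array(X,float).reshape(-1,1,3),r,T[:3,3],np.array(im['K']),np.array(im['dist']))[0].reshape(-1,2)
E
python3 - <<'E'
from h import *
a=snap('side','side0');b=snap('top','top0')
for i in(a,b): print(np.round(c2w(i),3))
s=ctrl.get_state();print(s)
E
```

```text
pics
[[ 0.37   0.881 -0.296  0.86 ]
 [ 0.929 -0.349  0.123  0.046]
 [ 0.005 -0.321 -0.947  1.101]
 [ 0.     0.     0.     1.   ]]
[[ 0.024 -0.992  0.122  0.416]
 [-1.    -0.025 -0.009  0.164]
 [ 0.012 -0.122 -0.992  1.428]
 [ 0.     0.     0.     1.   ]]
{'time': 0.1, 'joint_positions': array([-1.22892566,  0.32172978, -0.07007161,  1.45159349,  0.02261686,
        1.37082659, -0.05688032]), 'qd': array([-0.00018765, -0.00077348,  0.00026016, -0.00244397,  0.00012963,
        0.00051846, -0.00094513]), 'joint_torque': array([-5.32259473e-04, -4.92573524e+01, -4.06156294e-01, -3.13402069e+01,
       -6.41855900e-02,  3.94625554e-02,  8.50384663e-05]), 'position': array([0.2091548 , 0.61490263, 0.23556286]), 'tool_rot': array([-5.12470092e-01, -3.09933713e+00,  2.76827721e-03]), 'ft_force': array([-0.16250451, -1.10783945,  1.38521414]), 'torque': array([-0.00544794,  0.07649576, -0.00230329]), 'grip_force': 0.0, 'grip_width': 0.9993705122050187}
```

View pics/side0.png

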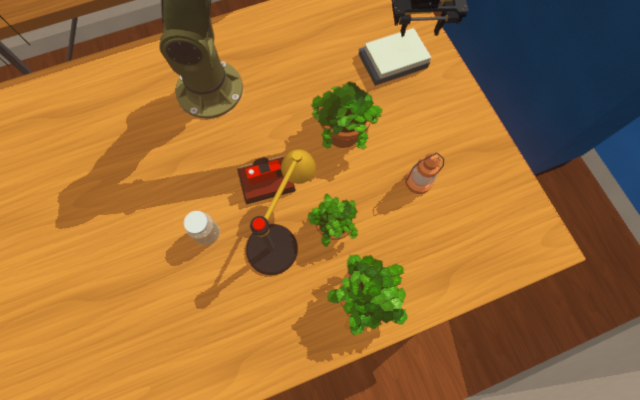

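View pics/top0.png

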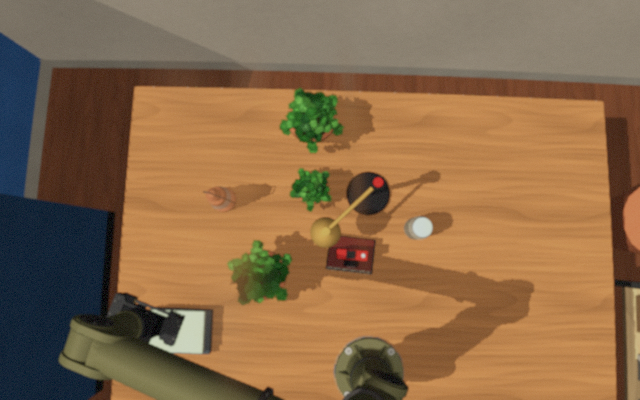

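Three ivies: A side (346,112)/top (262,272), B side (334,219)/top (311,187), C side (370,293)/top (312,117). B is clearly the smallest and sits beside the lamp. I'll confirm this in a crop and measure it.

```bash
python3 - <<'E'
from h import *
a=load('side0');b=load('top0')
ca=cv2.resize(a['pixels'][130:280,230:380,::-1],(400,400),interpolation=3)
cb=cv2.resize(b['pixels'][140:260,280:400,::-1],(400,400),interpolation=3)
cv2.imwrite('pics/crop1.png',np.hstack([ca,cb]))
for n,im in(('s',a),('t',b)):
    hsv=cv2.cvtColor(im['pixels'],cv2.COLOR_RGB2HSV)
    for nm,lo,hi in(('green',(35,80,30),(85,255,255)),('red',(0,200,120),(5,255,255)),('brass',(20,150,60),(32,255,255))):
        k,l,st,c=cv2.connectedComponentsWithStats(cv2.inRange(hsv,lo,hi))
        print(n,nm,[(st[i].tolist(),np.round(c[i],1).tolist()) for i in range(1,k) if st[i][4]>60])
print('button',tri((a,259,224),(b,378,183)))
print('ivyB',tri((a,334,219),(b,311,187)))
print('shade',tri((a,299,165),(b,325,232)))
E
```

```text
s green [([312, 83, 70, 66, 2238], [347.0, 110.2]), ([322, 129, 10, 19, 139], [326.8, 138.1]), ([308, 194, 49, 52, 1383], [334.3, 217.7]), ([328, 255, 79, 80, 3813], [370.7, 293.5])]
s red [([245, 160, 35, 20, 255], [262.3, 169.3]), ([252, 218, 13, 12, 125], [258.3, 223.7])]
s brass [([311, 82, 61, 43, 121], [332.3, 96.6]), ([265, 150, 50, 69, 798], [293.3, 171.4]), ([307, 193, 32, 32, 63], [319.1, 206.6])]
t green [([280, 88, 63, 65, 2192], [311.5, 117.1]), ([290, 169, 41, 42, 1023], [311.2, 187.3]), ([242, 241, 49, 62, 1639], [267.3, 273.2])]
t red []
t brass []
button (array([0.58792089, 0.01145415, 0.26166687]), [0.0015497276468725697, 0.0015497276468725966])
ivyB (array([0.59448562, 0.20181639, 0.08877846]), [0.00047169034989464937, 0.00047169034989472163])
shade (array([0.44991382, 0.1563479 , 0.18367432]), [0.0017832282321187892, 0.0017832282321188643])
```

View pics/crop1.png

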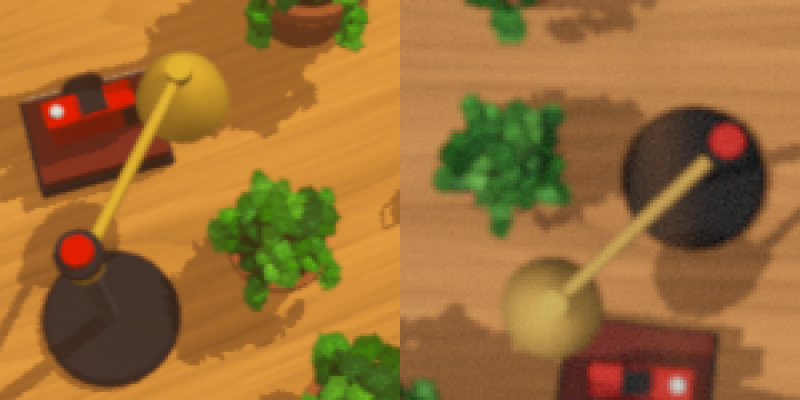

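B is confirmed as the smallest, next to the lamp with a terracotta rim. The shade now hangs beyond the camera, so the bar must swing clockwise by about 46°. I'll lift, move over the pot and look with the wrist camera.

Call:
send_rows:
  steps:
    - {"tz": -0.9,"grip": 0}
    - {"tz": -0.9,"grip": 0}
    - {"tx": -0.64,"ty": -0.38,"grip": 0}
    - {"tx": -0.64,"ty": -0.38,"grip": 0}
    - {"tx": -0.64,"ty": -0.38,"grip": 0}
    - {"tx": -0.64,"ty": -0.38,"grip": 0}
    - {"tx": -0.64,"ty": -0.38,"grip": 0}
    - {"tx": -0.64,"ty": -0.38,"grip": 0}
    - {"tx": -0.64,"ty": -0.38,"grip": 0}
    - {"tx": -0.64,"ty": -0.38,"grip": 0}
    - {"tx": -0.64,"ty": -0.38,"grip": 0}
    - {"tx": -0.64,"ty": -0.38,"grip": 0}

```text
validation failed for argument at $.st...
```

```bash
python3 - <<'E'
from h import *
w=snap('wrist','w1');s=ctrl.get_state();print(s['time'],s['position'],s['tool_rot'],s['ft_force'],s['grip_width'])
print(np.round(c2w(w),3),w['K'])
a=load('side0')
# pot rim prediction in side and wrist
th=np.linspace(0,2*np.pi,60)
for im,f in((w,'w1o'),):
    i=im['pixels'][:,:,::-1].copy()
    for (x,y,z,r) in((.594,.2,.085,.055),(.588,.011,.016,.075),(.588,.011,.27,.014)):
        p=proj(im,np.c_[x+r*np.cos(th),y+r*np.sin(th),0*th+z]); cv2.polylines(i,[np.int32(p)],True,(255,0,255),1)
    cv2.imwrite(f'pics/{f}.png',i)
E
```

```text
0.15 [0.20921899 0.61499497 0.23570332] [-5.12564813e-01 -3.09937684e+00  2.30946041e-03] [-0.13522319 -0.24238459  0.96214211] 0.9990131501693992
[[ 0.323  0.912  0.253  0.139]
 [ 0.946 -0.31  -0.088  0.639]
 [-0.002  0.268 -0.963  0.384]
 [ 0.     0.     0.     1.   ]] [[334.31706366   0.         322.15985205]
 [  0.         334.31706366 198.16337935]
 [  0.           0.           1.        ]]
```

View pics/w1o.png

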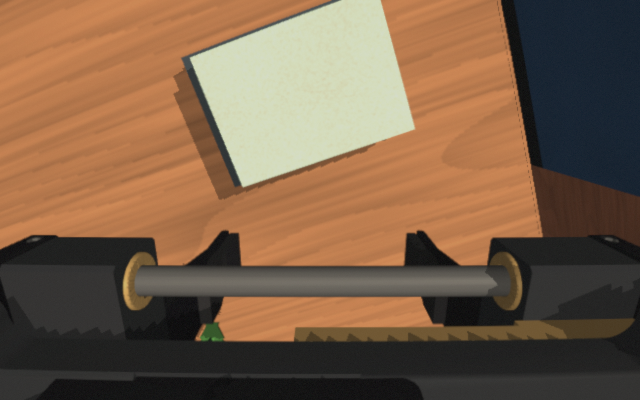

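The picture shows only the books at the start pose. The arm did not move because the call was refused, so I'll try rows with every field filled in.

Call:
send_rows:
  steps:
    - {"tx": 0,"ty": 0,"tz": -0.9,"turn": 0,"grip": 0}
    - {"tx": 0,"ty": 0,"tz": -0.9,"turn": 0,"grip": 0}
  newtons: 10

```text
time: 0.4
position: [0.2091, 0.6149, 0.3447]
tool_rot: [-0.512, -3.099, 0.004]
ft_force: [0.1, 0.4, 0.4]
grip_width: 0.855
grip_force: 0.0
```

Call:
send_rows:
  steps:
    - {"tx": -0.64,"ty": -0.38,"tz": 0,"turn": 0,"grip": 0}
    - {"tx": -0.64,"ty": -0.38,"tz": 0,"turn": 0,"grip": 0}
    - {"tx": -0.64,"ty": -0.38,"tz": 0,"turn": 0,"grip": 0}
    - {"tx": -0.64,"ty": -0.38,"tz": 0,"turn": 0,"grip": 0}
    - {"tx": -0.64,"ty": -0.38,"tz": 0,"turn": 0,"grip": 0}
    - {"tx": -0.64,"ty": -0.38,"tz": 0,"turn": 0,"grip": 0}
    - {"tx": -0.64,"ty": -0.38,"tz": 0,"turn": 0,"grip": 0}
    - {"tx": -0.64,"ty": -0.38,"tz": 0,"turn": 0,"grip": 0}
    - {"tx": -0.64,"ty": -0.38,"tz": 0,"turn": 0,"grip": 0}
    - {"tx": 0,"ty": 0,"tz": 0,"turn": 0,"grip": 0}

```text
time: 1.65
position: [0.4733, 0.3054, 0.3444]
tool_rot: [0.525, 3.096, -0.002]
ft_force: [-0.7, 0.5, -0.7]
grip_width: 0.005
grip_force: 0.0
```

```bash
python3 - <<'E'
from h import *
w=snap('wrist','w2');s=ctrl.get_state();print(s['time'],s['position'],s['tool_rot'],s['ft_force'],s['grip_width'])
th=np.linspace(0,2*np.pi,60)
i=w['pixels'][:,:,::-1].copy()
for (x,y,z,r) in((.594,.2,.085,.055),(.588,.011,.016,.075),(.588,.011,.27,.014)):
    p=proj(w,np.c_[x+r*np.cos(th),y+r*np.sin(th),0*th+z]); cv2.polylines(i,[np.int32(p)],True,(255,0,255),1)
cv2.imwrite('pics/w2o.png',i)
E
```

```text
1.7 [0.47143402 0.30809164 0.34434361] [-5.18860211e-01 -3.09820005e+00  5.78882401e-04] [-0.46937814  0.87322166  0.75330828] 0.003821949492568785
```

View pics/w2o.png

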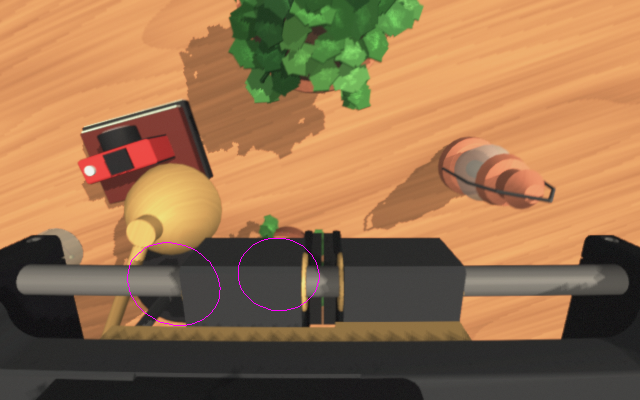

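The wrist view has the shade at (170,210) over the camera and the pot hidden under the gripper. The fixed cameras do better for the pot, so I'll check the fitted circles there.

```bash
python3 - <<'E'
from h import *
from scipy.optimize import least_squares
a=load('side0');b=load('top0')
def comp(im,lo,hi,box):
    m=cv2.inRange(cv2.cvtColor(im['pixels'],cv2.COLOR_RGB2HSV),lo,hi);k=np.zeros_like(m);x0,y0,x1,y1=box;k[y0:y1,x0:x1]=m[y0:y1,x0:x1];return k
# foot: dark
for n,im,box in(('s',a,(240,215,305,280)),('t',b,(340,165,395,222))):
    m=(im['pixels'].max(2)<75).astype(np.uint8)*255;k=np.zeros_like(m);x0,y0,x1,y1=box;k[y0:y1,x0:x1]=m[y0:y1,x0:x1]
    c=max(cv2.findContours(k,0,1)[0],key=cv2.contourArea);h=cv2.convexHull(c)
    P=np.array([atz(im,*q,.012)[:2] for q in h[:,0]])
    r=least_squares(lambda p:np.hypot(*(P-p[:2]).T)-.075,[.59,.01],loss='soft_l1',f_scale=.002);print(n,'foot',r.x,np.abs(r.fun).mean())
# terracotta
th=np.linspace(0,2*np.pi,80)
out=[]
for im,(x0,y0,x1,y1) in((a,(295,180,375,260)),(b,(280,155,345,220))):
    s=400/(x1-x0);i=cv2.resize(im['pixels'][y0:y1,x0:x1,::-1],(400,400),interpolation=3)
    for (x,y,z,r) in((.594,.2,.085,.055),):
        p=proj(im,np.c_[x+r*np.cos(th),y+r*np.sin(th),0*th+z]); p=(p-[x0,y0]+.5)*s
        cv2.polylines(i,[np.int32(p)],True,(255,0,255),1)
    out.append(i)
cv2.imwrite('pics/pot.png',np.hstack(out))
E
```

```text
s foot [0.58631183 0.01171741] 0.0025936145237223985
t foot [0.58951305 0.01494024] 0.004205688732274137
```

View pics/pot.png

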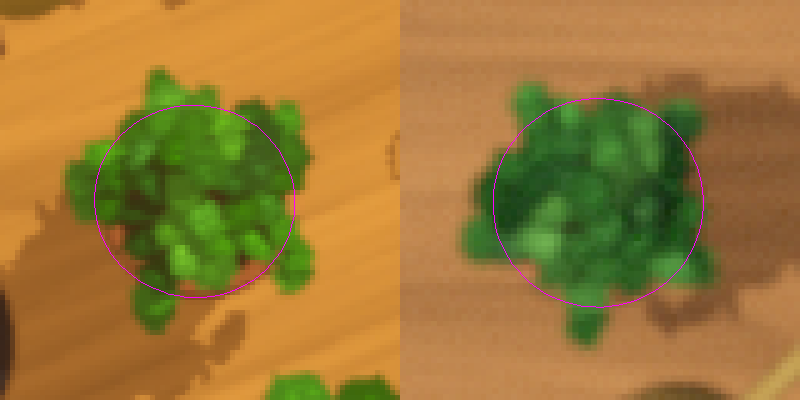

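The 110 mm rim circle at (0.594, 0.200) fits the terracotta specks in both views, and the post is at about (0.588, 0.012). I'll move to the near side of the bar.

Call:
send_rows:
  steps:
    - {"tx": -0.19,"ty": -0.63,"tz": 0,"turn": 0,"grip": 0}
    - {"tx": -0.19,"ty": -0.63,"tz": 0,"turn": 0,"grip": 0}
    - {"tx": -0.19,"ty": -0.63,"tz": 0,"turn": 0,"grip": 0}
    - {"tx": -0.19,"ty": -0.63,"tz": 0,"turn": 0,"grip": 0}
    - {"tx": -0.19,"ty": -0.63,"tz": 0,"turn": 0,"grip": 0}
    - {"tx": -0.19,"ty": -0.63,"tz": 0,"turn": 0,"grip": 0}
    - {"tx": 0,"ty": 0,"tz": 0,"turn": -1,"grip": 0}
    - {"tx": 0,"ty": 0,"tz": 0,"turn": -1,"grip": 0}
    - {"tx": 0,"ty": 0,"tz": 0,"turn": -1,"grip": 0}
    - {"tx": 0,"ty": 0,"tz": 0,"turn": -1,"grip": 0}
    - {"tx": 0,"ty": 0,"tz": 0,"turn": -1,"grip": 0}
    - {"tx": 0,"ty": 0,"tz": 0,"turn": 0,"grip": 0}

```text
time: 3.2
position: [0.4618, 0.0746, 0.3445]
tool_rot: [0.58, -3.088, -0.001]
ft_force: [-0.3, 0.4, 0.0]
grip_width: 0.009
grip_force: 0.0
```

```bash
cat >> h.py <<'E'
POST=np.array([.588,.012])
def plan(*tgt):
    s=ctrl.get_state();p=np.array(s['position']);R=cv2.Rodrigues(np.array(s['tool_rot'],float))[0]
    print('t',round(s['time'],2),'p',np.round(p,4),'xaz',round(np.degrees(np.arctan2(R[1,0],R[0,0])),1),'F',np.round(s['ft_force'],1),'q',np.round(s['joint_positions'],2))
    for t in tgt:
        print(t,'units',np.round(R.T@(np.array(t)-p)/.06,2)); 
E
python3 - <<'E'
from h import *
s=snap('side','s2')
plan((.462,.07,.234))
E
```

```text
t 3.25 p [0.4618 0.0744 0.3445] xaz -158.8 F [ 0.4 -0.9 -0.1] q [-0.67 -0.13  0.41  1.71  0.05  1.54  1.68]
(0.462, 0.07, 0.234) units [ 0.02 -0.07  1.84]
```

Call:
send_rows:
  steps:
    - {"tx": 0,"ty": -0.07,"tz": 0.92,"turn": 0,"grip": 0}
    - {"tx": 0,"ty": 0,"tz": 0.92,"turn": 0,"grip": 0}
    - {"tx": 0,"ty": 0,"tz": 0,"turn": 0,"grip": 0}
    - {"tx": -0.12,"ty": 0.06,"tz": 0,"turn": 0,"grip": 0}
    - {"tx": -0.12,"ty": 0.06,"tz": 0,"turn": 0,"grip": 0}
    - {"tx": -0.12,"ty": 0.06,"tz": 0,"turn": 0,"grip": 0}
    - {"tx": -0.12,"ty": 0.06,"tz": 0,"turn": 0,"grip": 0}
    - {"tx": -0.1,"ty": 0.04,"tz": 0,"turn": 0,"grip": 0}
    - {"tx": -0.1,"ty": 0.04,"tz": 0,"turn": 0,"grip": 0}

```text
time: 4.38
position: [0.4949, 0.1019, 0.2342]
tool_rot: [0.578, -3.087, 0.0]
ft_force: [-1.8, -1.1, 1.3]
grip_width: 0.007
grip_force: 1.0
```

```bash
python3 - <<'E'
from h import *
s=snap('side','s3');t=snap('top','t3');plan((.527,.128,.234),(.572,.142,.234))
cv2.imwrite('pics/s3c.png',np.hstack([cv2.resize(s['pixels'][130:280,230:380,::-1],(400,400),interpolation=3),cv2.resize(t['pixels'][140:260,280:400,::-1],(400,400),interpolation=3)]))
E
```

```text
t 4.47 p [0.4953 0.1025 0.234 ] xaz -158.8 F [ 0.9 -0.9 -0.2] q [-0.68  0.    0.42  1.82 -0.    1.32  1.69]
(0.527, 0.128, 0.234) units [-0.65  0.21  0.  ]
(0.572, 0.142, 0.234) units [-1.43  0.15  0.  ]
```

View pics/s3c.png

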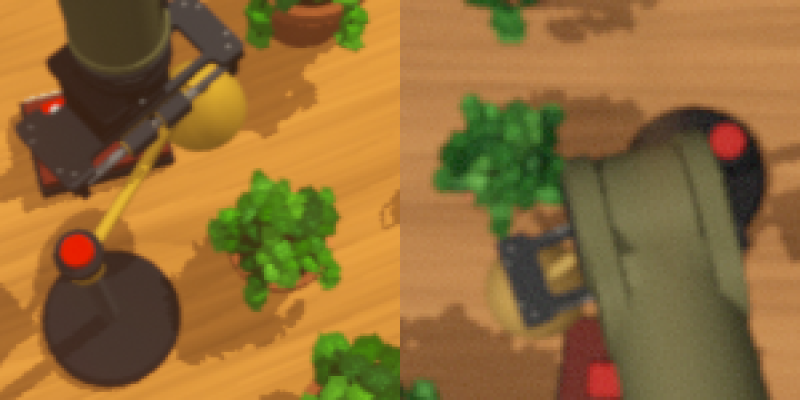

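The bar is swinging: in the left crop the shade has moved right to about (210,110), with force around 2 N. I'll carry on and stop a little short.

Call:
send_rows:
  steps:
    - {"tx": -0.11,"ty": 0.035,"tz": 0,"turn": 0,"grip": 0}
    - {"tx": -0.11,"ty": 0.035,"tz": 0,"turn": 0,"grip": 0}
    - {"tx": -0.11,"ty": 0.035,"tz": 0,"turn": 0,"grip": 0}
    - {"tx": -0.11,"ty": 0.035,"tz": 0,"turn": 0,"grip": 0}
    - {"tx": -0.11,"ty": 0.035,"tz": 0,"turn": 0,"grip": 0}
    - {"tx": -0.11,"ty": 0.035,"tz": 0,"turn": 0,"grip": 0}
    - {"tx": -0.1,"ty": -0.01,"tz": 0,"turn": 0,"grip": 0}
    - {"tx": -0.1,"ty": -0.01,"tz": 0,"turn": 0,"grip": 0}
    - {"tx": -0.1,"ty": -0.01,"tz": 0,"turn": 0,"grip": 0}
    - {"tx": -0.1,"ty": -0.01,"tz": 0,"turn": 0,"grip": 0}
    - {"tx": -0.1,"ty": -0.01,"tz": 0,"turn": 0,"grip": 0}
    - {"tx": 0,"ty": 0,"tz": 0,"turn": 0,"grip": 0}

```text
time: 5.98
position: [0.5572, 0.1358, 0.2343]
tool_rot: [-0.578, 3.086, -0.001]
ft_force: [-0.6, -0.8, 0.9]
grip_width: 0.01
grip_force: 0.1
```

```bash
cat > meas.py <<'E'
# fit the arm's azimuth from brass pixels: minimise distance of the rays at the bar's height to the bar line
from h import *
import sys
def bar(im,g=60):
    hsv=cv2.cvtColor(im['pixels'],cv2.COLOR_RGB2HSV);m=cv2.inRange(hsv,(20,150,60),(32,255,255))
    v,u=np.nonzero(m);P=np.array([atz(im,x,y,.23)[:2] for x,y in zip(u,v)])-POST
    r=np.hypot(*P.T);k=(r>.025)&(r<.15);az=np.degrees(np.arctan2(P[k,1],P[k,0]));md=np.median(az);az=az[abs(az-md)<6];return az.mean(),az.std(),len(az)
def barfree(im):
    hsv=cv2.cvtColor(im['pixels'],cv2.COLOR_RGB2HSV);m=cv2.inRange(hsv,(20,150,60),(32,255,255))
    v,u=np.nonzero(m);P=np.array([atz(im,x,y,.23)[:2] for x,y in zip(u,v)])
    r=np.hypot(*(P-POST).T);P=P[(r>.025)&(r<.15)]
    l=cv2.fitLine(P.astype(np.float32),cv2.DIST_HUBER,0,.001,.001).ravel();n=np.array([-l[1],l[0]])
    return np.degrees(np.arctan2(l[1],l[0])),'post offset mm',1000*float((POST-l[2:])@n)
E
python3 - <<'E'
from meas import *
s=snap('side','s4');plan((.572,.142,.234));print(bar(s),barfree(s),bar(load('side0')),barfree(load('side0')))
w=snap('wrist','w4')
th=np.linspace(0,2*np.pi,60)
i=s['pixels'][:,:,::-1].copy()
cv2.imwrite('pics/s4c.png',np.hstack([cv2.resize(i[130:280,230:380],(400,400),interpolation=3),cv2.resize(w['pixels'][:,:,::-1],(400,400))]))
E
```

```text
t 6.03 p [0.5571 0.1355 0.2344] xaz -158.8 F [ 0.6 -0.5 -0.5] q [-0.67  0.16  0.43  1.67 -0.07  1.33  1.71]
(0.572, 0.142, 0.234) units [-0.27  0.01  0.01]
(np.float64(88.24691173605751), np.float64(2.614441808537194), 34) (np.float32(76.11758), 'post offset mm', -10.87558859009997) (np.float64(134.03467753717183), np.float64(2.3738133057740076), 205) (np.float32(29.701021), 'post offset mm', -88.59208378747843)
```

View pics/s4c.png

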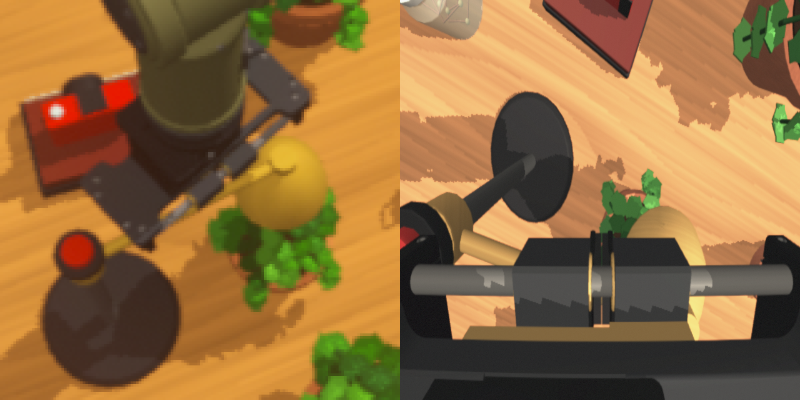

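The shade now hangs partly over the pot in the left crop. Its top knob is at about (287,163) there, which is about (337.6,191) in the full frame. I'll turn that into an angle.

```bash
python3 - <<'E'
from h import *
for f,u,v in(('side0',296.7,157),('s4',337.6,191)):
    im=load(f)
    for z in(.236,.245):
        p=atz(im,u,v,z)[:2]-POST;print(f,z,np.hypot(*p),np.degrees(np.arctan2(p[1],p[0])))
# shade silhouette fit: brass blob min/max vs model of shade (cylinder-bell outline)
from scipy.optimize import minimize_scalar
for f in('side0','s4'):
    im=load(f);hsv=cv2.cvtColor(im['pixels'],cv2.COLOR_RGB2HSV);m=cv2.inRange(hsv,(20,120,60),(34,255,255))
    th=np.linspace(0,2*np.pi,60)
    def mask(d):
        c=POST+.2*np.array([np.cos(np.radians(d)),np.sin(np.radians(d))]);o=np.zeros(m.shape,np.uint8)
        pts=np.vstack([proj(im,np.c_[c[0]+r*np.cos(th),c[1]+r*np.sin(th),0*th+z]) for z,r in((.165,.046),(.19,.044),(.21,.035),(.235,.012))])
        cv2.fillConvexPoly(o,cv2.convexHull(np.int32(np.round(pts*16))),1,shift=4);return o>0
    L=np.arange(80,140,.5);sc=[]
    for d in L:
        k=mask(d);sc.append((m[k]>0).sum()-((m[k]==0).sum()))
    sc=np.array(sc);print(f,'best az',L[sc>=sc.max()-12],sc.max())
p=np.array([.594,.201])-POST;print('target',np.degrees(np.arctan2(p[1],p[0])))
E
```

```text
side0 0.236 0.19704306777770325 133.87466017102034
side0 0.245 0.19329817840693914 133.19824213497876
s4 0.236 0.2021015764188639 94.69008047663394
s4 0.245 0.20013693686503892 93.87460297019436
side0 best az [133.5 134.  134.5 135.  135.5] 186
s4 best az [95.  95.5 96.  96.5] 353
target 88.18169703554817
```

Call:
send_rows:
  steps:
    - {"tx": -0.06,"ty": -0.015,"tz": 0,"turn": 0,"grip": 0}
    - {"tx": -0.06,"ty": -0.015,"tz": 0,"turn": 0,"grip": 0}
    - {"tx": -0.06,"ty": -0.015,"tz": 0,"turn": 0,"grip": 0}
    - {"tx": -0.06,"ty": -0.015,"tz": 0,"turn": 0,"grip": 0}
    - {"tx": 0,"ty": 0,"tz": 0,"turn": 0,"grip": 0}
    - {"tx": 0.4,"ty": 0,"tz": 0,"turn": 0,"grip": 0}
    - {"tx": 0.8,"ty": 0,"tz": 0,"turn": 0,"grip": 0}
    - {"tx": 0.3,"ty": -0.8,"tz": -0.6,"turn": 0,"grip": 0}
    - {"tx": 0,"ty": -0.8,"tz": -0.6,"turn": 0,"grip": 0}
    - {"tx": 0,"ty": -0.8,"tz": -0.6,"turn": 0,"grip": 0}
    - {"tx": 0,"ty": 0,"tz": 0,"turn": 0,"grip": 0}

```text
time: 7.45
position: [0.5415, -0.0337, 0.3456]
tool_rot: [-0.565, 3.083, -0.004]
ft_force: [0.4, 0.8, 0.8]
grip_width: 0.009
grip_force: 0.0
```

```bash
python3 - <<'E'
from h import *
a=snap('side','s5');b=snap('top','t5');plan((.588,.012,.33))
th=np.linspace(0,2*np.pi,60)
for f in('s5','t5'):
    im=load(f);hsv=cv2.cvtColor(im['pixels'],cv2.COLOR_RGB2HSV);m=cv2.inRange(hsv,(20,100 if f=='t5' else 120,60),(34,255,255)) if f=='s5' else cv2.inRange(hsv,(17,110,60),(34,255,255))
    def mask(d):
        c=POST+.2*np.array([np.cos(np.radians(d)),np.sin(np.radians(d))]);o=np.zeros(m.shape,np.uint8)
        pts=np.vstack([proj(im,np.c_[c[0]+r*np.cos(th),c[1]+r*np.sin(th),0*th+z]) for z,r in((.165,.046),(.19,.044),(.21,.035),(.235,.012))])
        cv2.fillConvexPoly(o,cv2.convexHull(np.int32(np.round(pts*16))),1,shift=4);return o>0
    L=np.arange(75,105,.5);sc=[]
    for d in L:
        k=mask(d);sc.append((m[k]>0).sum()-((m[k]==0).sum()))
    sc=np.array(sc);print(f,'best az',L[sc>=sc.max()-12],sc.max())
out=[]
for im,(x0,y0,x1,y1) in((a,(245,150,375,280)),(b,(280,140,400,260))):
    s=400/(x1-x0);i=cv2.resize(im['pixels'][y0:y1,x0:x1,::-1],(400,400),interpolation=3)
    for (x,y,z,r) in((.594,.201,.085,.055),(.594,.201,.165,.046)):
        p=(proj(im,np.c_[x+r*np.cos(th),y+r*np.sin(th),0*th+z])-[x0,y0]+.5)*s
        cv2.polylines(i,[np.int32(p)],True,(255,0,255),1)
    out.append(i)
cv2.imwrite('pics/c5.png',np.hstack(out))
E
```

```text
t 7.55 p [ 0.5396 -0.0285  0.3421] xaz -158.8 F [ 0.3  0.8 -0.7] q [-0.54  0.05  0.57  1.57 -0.03  1.53  1.97]
(0.588, 0.012, 0.33) units [-1.    0.34  0.2 ]
s5 best az [88.5 89.  89.5 90. ] 394
t5 best az [88.5 89.  89.5] 692
```

View pics/c5.png

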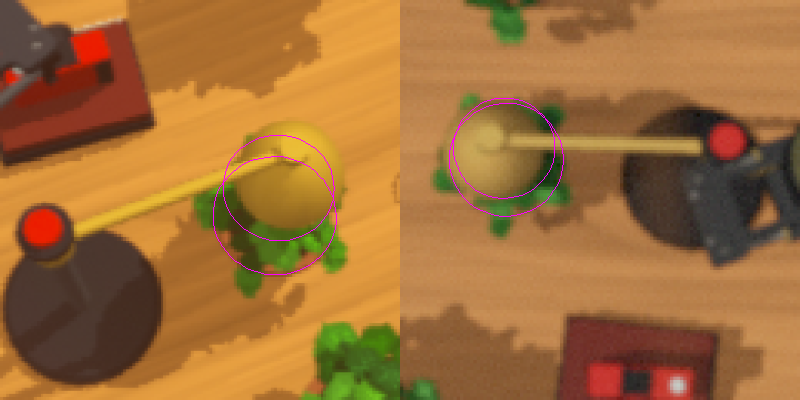

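In both views the shade sits over the pot, within about 3 mm sideways (89° measured against 88.2° wanted). The remaining radial difference is fixed by the arm's length. Next I'll hover over the button.

Call:
send_rows:
  steps:
    - {"tx": -0.34,"ty": 0.11,"tz": 0,"turn": 0,"grip": 0}
    - {"tx": -0.33,"ty": 0.11,"tz": 0,"turn": 0,"grip": 0}
    - {"tx": -0.33,"ty": 0.11,"tz": 0,"turn": 0,"grip": 0}
    - {"tx": 0,"ty": 0,"tz": 0.35,"turn": 0,"grip": 0}
    - {"tx": 0,"ty": 0,"tz": 0.35,"turn": 0,"grip": 0}
    - {"tx": 0,"ty": 0,"tz": 0,"turn": 0,"grip": 0}
    - {"tx": 0,"ty": 0,"tz": 0,"turn": 0,"grip": 0}

```text
time: 8.43
position: [0.5879, 0.0125, 0.3003]
tool_rot: [-0.581, 3.087, 0.001]
ft_force: [0.1, -0.3, -0.2]
grip_width: 0.004
grip_force: 0.0
```

```bash
python3 - <<'E'
from h import *
print(atz(load('s5'),258.1,223.5,.27),atz(load('t5'),377.6,182.1,.27))
plan((.588,.012,.284),(.588,.012,.276))
E
```

```text
[0.58912726 0.01180338 0.27      ] [0.58892288 0.01215924 0.27      ]
t 8.43 p [0.5879 0.0125 0.3003] xaz -158.7 F [ 0.1 -0.3 -0.2] q [-0.55  0.18  0.56  1.53 -0.09  1.46  1.96]
(0.588, 0.012, 0.284) units [ 0.   -0.01  0.27]
(0.588, 0.012, 0.276) units [ 0.   -0.01  0.4 ]
```

Centred to within about 1 mm. Pressing slowly.

Call:
send_rows:
  steps:
    - {"tx": 0,"ty": 0,"tz": 0.12,"turn": 0,"grip": 0}
    - {"tx": 0,"ty": 0,"tz": 0.12,"turn": 0,"grip": 0}
    - {"tx": 0,"ty": 0,"tz": 0.06,"turn": 0,"grip": 0}
    - {"tx": 0,"ty": 0,"tz": 0.05,"turn": 0,"grip": 0}
    - {"tx": 0,"ty": 0,"tz": 0.03,"turn": 0,"grip": 0}
    - {"tx": 0,"ty": 0,"tz": 0,"turn": 0,"grip": 0}
    - {"tx": 0,"ty": 0,"tz": 0,"turn": 0,"grip": 0}

```text
time: 9.3
position: [0.5879, 0.0114, 0.2785]
tool_rot: [-0.578, 3.087, 0.001]
ft_force: [-3.1, 0.4, 7.0]
grip_width: 0.006
grip_force: 3.4
```

Call:
send_rows:
  steps:
    - {"tx": 0,"ty": 0,"tz": 0.03,"turn": 0,"grip": 0}
    - {"tx": 0,"ty": 0,"tz": 0.03,"turn": 0,"grip": 0}
    - {"tx": 0,"ty": 0,"tz": 0,"turn": 0,"grip": 0}

```text
time: 9.68
position: [0.588, 0.0113, 0.2782]
tool_rot: [-0.578, 3.085, 0.003]
ft_force: [-7.9, -0.3, 21.1]
grip_width: 0.008
grip_force: 10.2
```

At 21 N with no further travel, the button is at its stop. Releasing and moving clear.

Call:
send_rows:
  steps:
    - {"tx": 0,"ty": 0,"tz": -0.15,"turn": 0,"grip": 0}
    - {"tx": 0,"ty": 0,"tz": -0.3,"turn": 0,"grip": 0}
    - {"tx": 0,"ty": 0,"tz": -0.6,"turn": 0,"grip": 0}
    - {"tx": 0,"ty": 0,"tz": -0.6,"turn": 0,"grip": 0}
    - {"tx": 0.3,"ty": -0.7,"tz": 0,"turn": 0,"grip": 0}
    - {"tx": 0.3,"ty": -0.7,"tz": 0,"turn": 0,"grip": 0}
    - {"tx": 0.3,"ty": -0.7,"tz": 0,"turn": 0,"grip": 0}
    - {"tx": 0.3,"ty": -0.7,"tz": 0,"turn": 0,"grip": 0}
    - {"tx": 0,"ty": 0,"tz": 0,"turn": 0,"grip": 0}
    - {"tx": 0,"ty": 0,"tz": 0,"turn": 0,"grip": 0}

```text
time: 10.92
position: [0.5819, -0.1707, 0.3726]
tool_rot: [-0.579, 3.088, 0.001]
ft_force: [0.4, 0.2, 1.0]
grip_width: 0.003
grip_force: 0.0
```

```bash
python3 - <<'E'
from h import *
a=snap('side','s6');b=snap('top','t6');plan()
cv2.imwrite('pics/c6.png',np.hstack([cv2.resize(a['pixels'][80:330,160:440,::-1],(400,357),interpolation=3),cv2.resize(b['pixels'][80:330,190:470,::-1],(400,357),interpolation=3)]))
E
```

```text
t 11.03 p [ 0.5821 -0.1695  0.3726] xaz -158.6 F [0.5 0.3 0.1] q [-0.31  0.23  0.68  1.35 -0.14  1.61  2.3 ]
```

View pics/c6.png

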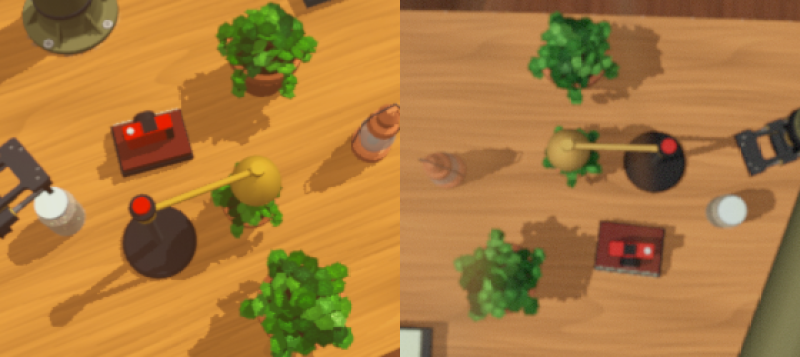

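The shade is over the small pot (right crop, about (570,150)). The button is up, everything else stands where it was, and the robot is clear.

```bash
python3 -c "
from bench import ctrl
print(ctrl.close_job())"
```

```text
the job is handed in; nothing more can be done
None
```

I swung the shade over the smallest ivy pot (about 3 mm off sideways, roughly 10 mm too far out from the post by my estimate), then pressed the button to its stop and released it, moved clear and handed the job in at about 11 s; the final pictures show nothing else moved, but not whether the lamp is lit.

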